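# Put the microscope objectives back in their cups

## Task

The four microscope objectives (black barrels with a steel collar on top) are standing about on the inspection bench: stand each one upright, flat on the floor of its own lens cup, matched by size - the smallest objective in the smallest cup, and so on up to the largest in the largest. Keep them upright and set them down gently, without dropping them; leave the two winged eyepieces standing where they are.

Things in the scene. Friction and masses are not known exactly. Their poses are not given: they have to be found in the camera images.
- lens_a: the smallest objective lens: an upright round black barrel, diameter 28 mm, 38 mm high, with a bright steel collar of 20 mm diameter and 10 mm height on top (overall height 48 mm) around a glass disc; about 70 g, loose. Origin: centre of its underside; z up along the barrel
- lens_b: the second smallest objective lens: an upright round black barrel, diameter 40 mm, 42 mm high, with a bright steel collar of 32 mm diameter and 10 mm height on top (overall height 52 mm) around a glass disc; about 120 g, loose. Origin: centre of its underside; z up along the barrel
- lens_c: the second largest objective lens: an upright round black barrel, diameter 52 mm, 46 mm high, with a bright steel collar of 44 mm diameter and 10 mm height on top (overall height 56 mm) around a glass disc; about 190 g, loose. Origin: centre of its underside; z up along the barrel
- lens_d: the largest objective lens: an upright round black barrel, diameter 64 mm, 50 mm high, with a bright steel collar of 56 mm diameter and 10 mm height on top (overall height 60 mm) around a glass disc; about 280 g, loose. Origin: centre of its underside; z up along the barrel
- cup_a: the smallest lens cup: a shallow round aluminium cup with a grey lining, fixed to the bench; bore 44 mm, outer diameter 52 mm, rim 12 mm above the bench, inner floor 4 mm above the bench. Origin: centre of its underside (on the bench); z up
- cup_b: the second smallest lens cup: a shallow round aluminium cup with a grey lining, fixed to the bench; bore 56 mm, outer diameter 64 mm, rim 12 mm above the bench, inner floor 4 mm above the bench. Origin: centre of its underside (on the bench); z up
- cup_c: the second largest lens cup: a shallow round aluminium cup with a grey lining, fixed to the bench; bore 68 mm, outer diameter 76 mm, rim 12 mm above the bench, inner floor 4 mm above the bench. Origin: centre of its underside (on the bench); z up
- cup_d: the largest lens cup: a shallow round aluminium cup with a grey lining, fixed to the bench; bore 80 mm, outer diameter 88 mm, rim 12 mm above the bench, inner floor 4 mm above the bench. Origin: centre of its underside (on the bench); z up
- eyepiece_1: an eyepiece, not an objective: steel tube, 30 mm diameter, 30 mm high, carrying a black head of 40 mm diameter up to 50 mm, topped by a rubber eyecup with a wing that sticks out 37 mm to its +x side (top at 66 mm); no steel collar on top; loose. Origin: centre of its underside; z up
- eyepiece_2: an eyepiece, not an objective: steel tube, 30 mm diameter, 30 mm high, carrying a black head of 40 mm diameter up to 50 mm, topped by a rubber eyecup with a wing that sticks out 37 mm to its +x side (top at 66 mm); no steel collar on top; loose. Origin: centre of its underside; z up. Other clutter nearby is under 45 mm high and over 65 mm from any listed centre
Mind the look-alikes: they are no part of the job. Leave any orange look-alike of the lens_a alone.

How it is judged:
At the end, for the whole second after the job is handed in: Each of the four objectives stands in the cup of its own size rank: centre within 12 mm of the cup's centre, underside on the inner floor (0 to 8 mm above the cup's underside), leaning less than 0.12 rad, released and at rest (horizontal distance between lens_a and cup_a below 0.012 m and z of lens_a in the frame of cup_a between 0 and 0.008 m and angle between each of lens_a, lens_b, lens_c, lens_d's own z axis and vertical below 0.12 rad and linear speed of each of lens_a, lens_b, lens_c, lens_d below 0.02 m/s and contact force between each of lens_a, lens_b, lens_c, lens_d and the fingers below 0.05 N and horizontal distance between lens_b and cup_b below 0.012 m and z of lens_b in the frame of cup_b between 0 and 0.008 m and horizontal distance between lens_c and cup_c below 0.012 m and z of lens_c in the frame of cup_c between 0 and 0.008 m and horizontal distance between lens_d and cup_d below 0.012 m and z of lens_d in the frame of cup_d between 0 and 0.008 m); the robot touches nothing.
It fails at once if an objective is dropped or thrown: it moves faster than 0.7 m/s (a fall of about 25 mm) with no finger on it ((linear speed of lens_a above 0.7 m/s and contact force between lens_a and the fingers below 0.01 N) or (linear speed of lens_b above 0.7 m/s and contact force between lens_b and the fingers below 0.01 N) or (linear speed of lens_c above 0.7 m/s and contact force between lens_c and the fingers below 0.01 N) or (linear speed of lens_d above 0.7 m/s and contact force between lens_d and the fingers below 0.01 N)).
It fails at once if an objective is tipped over (leans more than about 45 degrees) (angle between any of lens_a, lens_b, lens_c, lens_d's own z axis and vertical above 0.8 rad).
It fails at once if an eyepiece is moved more than 20 mm or knocked over (distance of any of eyepiece_1, eyepiece_2 from where it was at the start of the episode above 0.02 m or angle between any of eyepiece_1, eyepiece_2's own z axis and vertical above 0.35 rad).
It also fails if it takes over 99 s, if anything falls off the work surface, if the arm or the gripper's body presses on something with over 40 N, if the wrist force passes 120 N, or if a joint passes its speed limit or range.

## Robot

A 6-joint arm with a two-finger parallel gripper is mounted at the origin on the work surface. World frame = base frame: x ahead of the robot, y to its left, z up, the work surface at z = 0. Lengths are in m, angles in rad, forces in N, time in s.
With the tool pointing down it reaches from about 0.35 to 0.85 m from the base axis. Payload 8.1 kg.
Tool frame: the origin (TCP) lies on the mounting face of the last link; the fingertips stand 186 mm ahead of it and the grasp point (between the pads) lies 167 mm ahead of it; z points along the fingers, y is the line along which they close (so a half turn about z gives the same grasp; the last joint's range is limited). The gripper opens to 93 mm and grips with 3 to 60 N. Pads are 15 mm wide; open, the fingers measure 128 mm over their backs; the gripper's body (75 mm by 188 mm) begins 65 mm behind the grasp point.
Start: joints at [-1.207, 0.13, 1.488, -0, 1.523, -0.085], TCP at [0.26, -0.541, 0.405] pointing down, gripper open.
Joint ranges: [-2.96, 2.96], [-0.89, 2.26], [0.02, 2.5], [-1.34, 4.48], [0, 2.73], [-2.66, 2.66]. Speed limits (rad/s): [2.39, 2.39, 2.79, 3.14, 3.14, 3.14].

## Interface

Orientations are given as a rotation vector (axis times angle).
In Python, from plant import * gives the robot as it stands. The module is installed in compiled form; this text tells all that it offers.
- The arm moves only by the tool arm_command, never from a script. Its argument "increments" is a list of rows, each a list of 6 numbers: the shift along the tool's x, y, z in units of 0.2 m (1.0 is 0.2 m), then the turn, a rotation vector about the tool's x, y, z in units of pi rad (1.0 is pi rad). A call has exactly 5 rows; each row is the pose to reach, as a shift and turn from the pose commanded when the call began, along the tool's axes at that moment, turning the shorter way round; what a row does not reach only later rows make up. A row lasts 1/8 s, in which the tool goes at most 62.5 mm and 10.7 degrees, less where a joint would pass 70% of its speed; a pose out of reach is approached as far as the arm can. A call with a number of a shift or a turn outside -1 to 1 is refused whole. A call with a gripper value outside its range is refused whole. "fingers" is the closure, from -1 (fully open) to 1 (shut), set as the call begins (left out, the last holds). The fingers move at their own pace and stop on an object; "force" is the grip in N (left out, the last holds). Time passes only in rows, so rows that repeat a pose let the fingers close, or fill a call up. It gives the time, the measured TCP pose, the force, the opening and the grip force at its end, in the units of the state.
- read_state(): the state, without advancing time (a new reading comes with each control period).
- read_camera(name): name is "scene" or "top" or "wrist"; returns a dict with "image" (384x512x3 uint8, red, green, blue), "fx", "fy", "cx", "cy" (pixels), "T" (4x4, takes a point from camera to world coordinates). Camera axes: x right, y down, z forward; pixel columns grow to the right and rows downward; lengths in m; the calibration is good to about 2 mm. A picture is of the moment at which its call begins. There is no depth.
- close_job(): hands the job in; it is judged then, once.
The state is a dict: "t": time; "q": joint angles; "dq": joint speeds; "joint_torque": joint torques, N m; "tool_pos": TCP position; "orientation": TCP orientation; "force": force on the tool from outside, world axes, zero at the start; "wrist_torque": the same for the moment, N m; "opening": finger opening in m; "gripper_force": force on a finger pad.
Only numpy, scipy, OpenCV 4.12 (cv2) and the standard library are available. Lean on these libraries where they do the work, as an engineer would, in place of code of your own. Each camera call takes 0.05 s, during which the arm holds its last target. There are 200 camera calls.

## Working session

There is one attempt and no reset: what is moved stays moved. The work goes in short steps, Python scripts to look and compute and a tool call to move; the robot and the scene stay as the last step left them, time stands still between calls to the robot, and variables do not carry over. Pictures are saved under pics/ and viewed, at most 14 in all, crops included, and the job is handed in when it is done.

Besides the shell and the picture viewer there is one more tool, called after "Request:" as name([rows], argument=value, ...), one row to a line, values as JSON. arm_command: Moves the arm, as the interface text tells. Shifts and turns lie within -1 to 1; 1 stands for 0.2 m of shift or pi rad of turn. Its arguments: {"type":"object","properties":{"increments":{"type":"array","items":{"type":"array","items":{"type":"number","minimum":-1,"maximum":1}}},"fingers":{"type":"number"},"force":{"type":"number"}},"required":["increments"]}

```bash
mkdir -p pics; python3 - <<'E'
from plant import *
import cv2,numpy as np
s=read_state();print(s['t'],s['tool_pos'],s['orientation'],s['opening'])
for n in ['top','scene']:
    c=read_camera(n);cv2.imwrite(f'pics/{n}0.png',cv2.cvtColor(c['image'],cv2.COLOR_RGB2BGR));cv2.imwrite(f'pics/{n}0b.png',cv2.resize(cv2.cvtColor(c['image'],cv2.COLOR_RGB2BGR),(800,600),interpolation=cv2.INTER_CUBIC));
    print(n,c['fx'],c['cx'],c['cy'],c['T'].round(3).tolist()); np.savez(f'pics/{n}.npz',**{k:c[k] for k in c if k!='image'})
E
```

```text
0.0 [ 0.26025641 -0.54037446  0.40370592] [-3.06109652e+00 -6.98682303e-01  4.20716734e-04] 0.09313551418209165
top 456.33797168282894 251.33949053937766 193.58635805464442 [[-0.094, -0.973, 0.212, 0.241], [-0.996, 0.093, -0.014, 0.02], [-0.006, -0.213, -0.977, 1.355], [0.0, 0.0, 0.0, 1.0]]
scene 390.3200089787046 256.3728166131442 190.8901406493778 [[0.782, 0.456, -0.424, 0.899], [0.623, -0.578, 0.526, -0.486], [-0.005, -0.676, -0.737, 0.724], [0.0, 0.0, 0.0, 1.0]]
```

View pics/top0b.png

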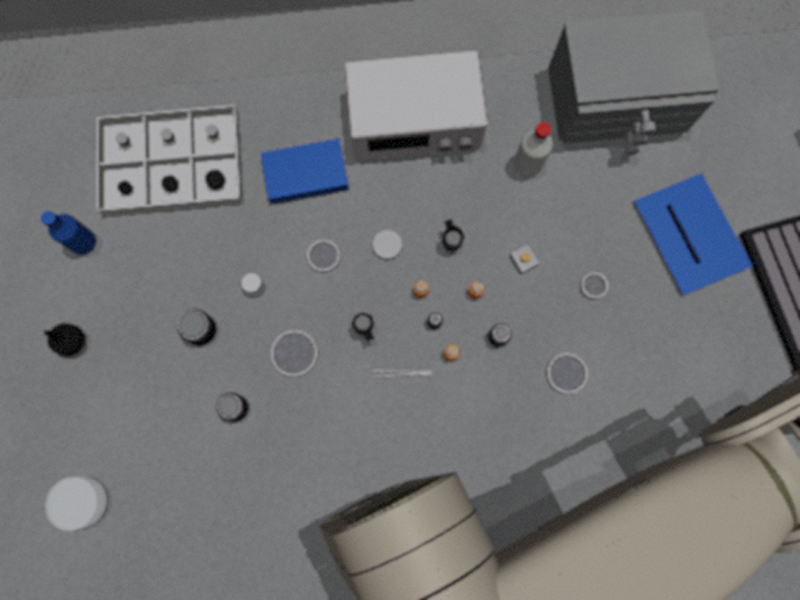

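View pics/scene0b.png

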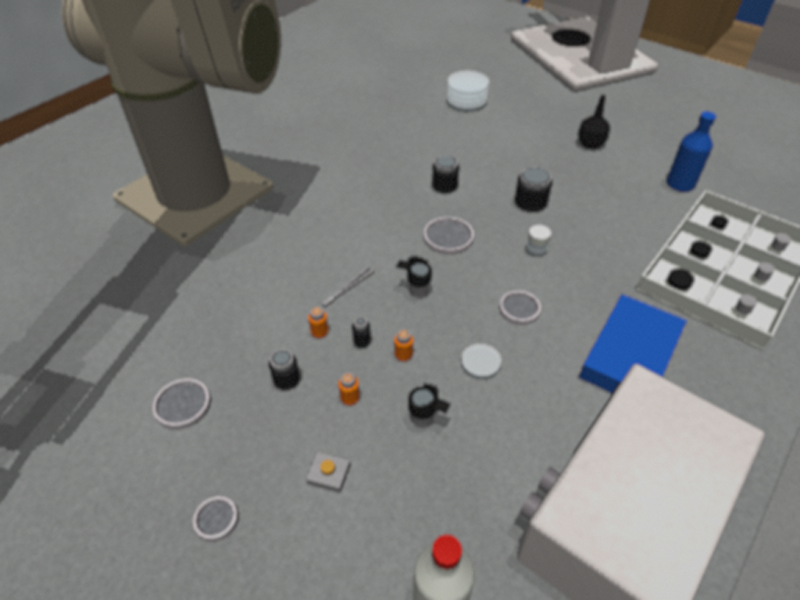

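The top view shows lens d at (197,327), c at (231,407), b at (500,335) and a at (434,321), in 800x600 pixels. The cups are d (293,353), c (567,372), b (323,255) and a (594,285). The eyepieces are at (363,324) and (453,238), with orange look-alikes around lens a. The scene view gives the same ranks.

```bash
cat > h.py <<'E'
import numpy as np,cv2
from scipy.spatial.transform import Rotation as R
def px2w(c,u,v,z):
    T=c['T'];d=T[:3,:3]@np.array([(u-c['cx'])/c['fx'],(v-c['cy'])/c['fy'],1]);return (T[:3,3]+d*(z-T[2,3])/d[2])
def w2px(c,p):
    q=np.linalg.inv(c['T'])@np.r_[p,1];return q[0]/q[2]*c['fx']+c['cx'],q[1]/q[2]*c['fy']+c['cy']
def inc(s,pos,yaw=None):
    """rows needed from state s to tcp pos, tool x at world yaw, pointing down"""
    R0=R.from_rotvec(s['orientation']);d=R0.inv().apply(np.array(pos)-s['tool_pos'])/0.2
    o=[0]*3
    if yaw is not None:
        R1=R.from_euler('z',yaw)*R.from_euler('x',np.pi);o=(R0.inv()*R1).as_rotvec()/np.pi
    return np.r_[d,o].round(4)
E
python3 - <<'E'
import numpy as np,cv2
from h import *
c=dict(np.load('pics/top.npz'))
P={'d':(198,323,.06),'c':(231,404,.056),'b':(501,332,.052),'a':(435,319,.048),'cupd':(293,353,.012),'cupc':(567,372,.012),'cupb':(323,255,.012),'cupa':(594,285,.012),
'e1':(363,323,.06),'e1wing':(368,336,.06),'e2':(453,237,.06),'e2wing':(449,224,.06),'o1':(421,287,.048),'o2':(476,287,.048),'o3':(452,351,.048),'cyl':(251,281,.04),'disc':(387,244,.01),'tw':(402,373,0)}
for k,(u,v,z) in P.items(): print(k,px2w(c,(u+.5)*.64-.5,(v+.5)*.64-.5,z).round(4)[:2])
for r,z in [('cupd',.012)]: pass
im=cv2.imread('pics/top0.png')
cv2.imwrite('pics/topcrop.png',cv2.resize(im[130:280,100:400],(800,400),interpolation=cv2.INTER_CUBIC))
E
```

```text
d [0.5187 0.3636]
c [0.3645 0.3103]
b [ 0.4502 -0.1932]
a [ 0.4869 -0.0745]
cupd [0.4538 0.1984]
cupc [ 0.369  -0.3138]
cupb [0.6413 0.1275]
cupa [ 0.5312 -0.3903]
e1 [0.4898 0.0596]
e1wing [0.4647 0.0525]
e2 [ 0.6388 -0.1244]
e2wing [ 0.6653 -0.1197]
o1 [ 0.5505 -0.0547]
o2 [ 0.5406 -0.1578]
o3 [ 0.4241 -0.0993]
cyl [0.5948 0.2654]
disc [0.6523 0.0008]
tw [ 0.3978 -0.0043]
```

View pics/topcrop.png

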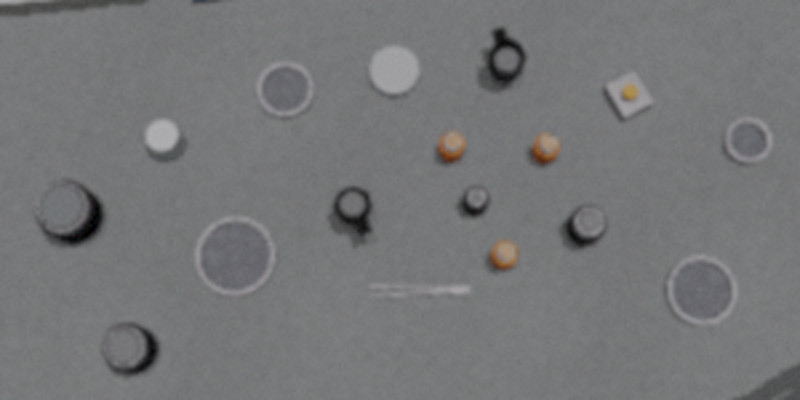

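```bash
python3 - <<'E'
from plant import *
from h import *
s=read_state();print(inc(s,[.45,-.193,.36],0))
c=dict(np.load('pics/top.npz'))
P={'d':(68,209,.06),'c':(129,349,.056),'b':(589,223,.052),'a':(476,197,.048),'cupd':(235,256,.012),'cupc':(702,290,.012),'cupb':(285,89,.012),'cupa':(748,140,.012)}
for k,(u,v,z) in P.items(): print(k,px2w(c,(u+.5)*.375-.5+100,(v+.5)*.375-.5+130,z).round(4)[:2])
E
```

```text
[ 1.6083e+00 -1.1530e+00  2.2110e-01 -5.0000e-04  1.0000e-04  1.4290e-01]
d [0.5146 0.3676]
c [0.3583 0.3095]
b [ 0.4472 -0.1931]
a [ 0.4882 -0.0745]
cupd [0.4539 0.197 ]
cupc [ 0.3673 -0.3143]
cupb [0.6412 0.1275]
cupa [ 0.5312 -0.3909]
```

Request:
arm_command([
  [0.25, -0.18, 0.03, 0, 0, 0.04],
  [0.45, -0.33, 0.05, 0, 0, 0.08],
  [0.65, -0.47, 0.08, 0, 0, 0.11],
  [0.8, -0.58, 0.1, 0, 0, 0.14],
  [0.8, -0.58, 0.1, 0, 0, 0.1428],
], fingers=-1)

```text
t: 0.72
tool_pos: [0.3551, -0.3646, 0.384]
orientation: [-3.14, -0.004, 0.001]
force: [-0.7, -0.9, 0.2]
opening: 0.0933
gripper_force: 0.0
```

Request:
arm_command([
  [0.14, -0.27, 0.06, 0, 0, 0],
  [0.28, -0.54, 0.12, 0, 0, 0],
  [0.42, -0.8, 0.12, 0, 0, 0],
  [0.46, -0.86, 0.12, 0, 0, 0],
  [0.46, -0.86, 0.12, 0, 0, 0],
])

```text
t: 1.35
tool_pos: [0.4464, -0.1949, 0.3608]
orientation: [3.141, 0.004, -0.0]
force: [0.5, -0.3, 0.6]
opening: 0.093
gripper_force: 0.0
```

```bash
cat > look.py <<'E'
import sys
from plant import *
from h import *
c=read_camera('wrist');s=read_state()
im=cv2.cvtColor(c['image'],cv2.COLOR_RGB2BGR)
cv2.imwrite(f'pics/{sys.argv[1]}.png',im)
np.savez(f'pics/{sys.argv[1]}.npz',**{k:c[k] for k in c if k!='image'})
print(s['t'],s['tool_pos'].round(4),s['q'].round(3));print(c['fx'],c['T'].round(3).tolist())
E
python3 look.py w1
```

```text
1.4 [ 0.446  -0.1956  0.3608] [-5.180e-01 -1.550e-01  1.852e+00 -1.000e-03  1.445e+00  1.052e+00]
293.04523860484744 [[0.002, -0.955, -0.296, 0.529], [-1.0, -0.001, -0.001, -0.194], [0.001, 0.296, -0.955, 0.34], [0.0, 0.0, 0.0, 1.0]]
```

View pics/w1.png

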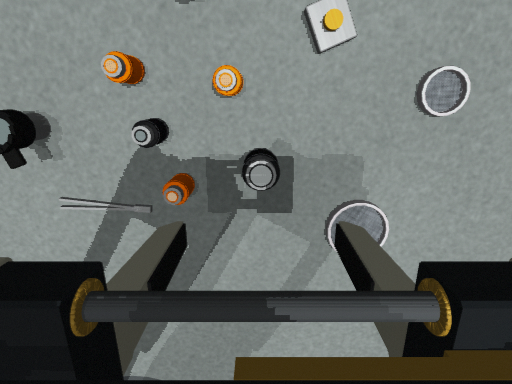

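The wrist view shows lens b's collar at (261,173), lens a's collar at (140,135), cup a at (445,91) and cup c at about (358,229), partly hidden by a finger.

```bash
cat > m.py <<'E'
import sys
from h import *
c=dict(np.load(f'pics/{sys.argv[1]}.npz'))
for a in sys.argv[2:]:
    n,u,v,z=a.split(',');print(n,px2w(c,float(u),float(v),float(z)).round(4)[:2])
E
python3 m.py w1 b,261,173.5,.052 a,140,135,.048 cupa,445,91.5,.012 cupc,358.5,229,.012 o1,114,67,.048 o3,173,194,.048
```

```text
b [ 0.4534 -0.195 ]
a [ 0.4915 -0.0753]
cupa [ 0.5334 -0.3909]
cupc [ 0.3728 -0.3149]
o1 [ 0.554  -0.0588]
o3 [ 0.43   -0.1026]
```

Request:
arm_command([
  [0.03, 0, 0.25, 0, 0, 0],
  [0.03, 0, 0.5, 0, 0, 0],
  [0.03, 0, 0.7, 0, 0, 0],
  [0.03, 0, 0.8, 0, 0, 0],
  [0.03, 0, 0.8, 0, 0, 0],
])

```text
t: 2.02
tool_pos: [0.4505, -0.1958, 0.1989]
orientation: [-3.14, 0.003, 0.006]
force: [0.0, -1.0, 0.7]
opening: 0.0932
gripper_force: 0.0
```

Request:
arm_command([
  [0, 0, 0, 0, 0, 0],
  [0, 0, 0, 0, 0, 0],
  [0, 0, 0, 0, 0, 0],
  [0, 0, 0, 0, 0, 0],
  [0, 0, 0, 0, 0, 0],
], fingers=1, force=25)

```text
t: 2.65
tool_pos: [0.4522, -0.1945, 0.2009]
orientation: [3.141, 0.001, 0.0]
force: [-0.7, 0.3, -0.9]
opening: 0.0475
gripper_force: 0.0
```

Request:
arm_command([
  [0, 0, 0, 0, 0, 0],
  [0, 0, 0, 0, 0, 0],
  [0, 0, 0, 0, 0, 0],
  [0, 0, 0, 0, 0, 0],
  [0, 0, -0.02, 0, 0, 0],
])

```text
t: 3.28
tool_pos: [0.4518, -0.1944, 0.2043]
orientation: [-3.141, -0.0, 0.002]
force: [0.5, -0.1, -0.9]
opening: 0.0394
gripper_force: 25.0
```

Request:
arm_command([
  [0, 0, -0.1, 0, 0, 0],
  [0, 0, -0.25, 0, 0, 0],
  [0, 0, -0.4, 0, 0, 0],
  [0, 0, -0.5, 0, 0, 0],
  [0, 0, -0.5, 0, 0, 0],
])

```text
t: 3.9
tool_pos: [0.4528, -0.195, 0.3066]
orientation: [3.14, 0.0, 0.005]
force: [0.2, 0.1, -1.2]
opening: 0.0396
gripper_force: 25.0
```

```bash
python3 look.py w2
```

```text
3.95 [ 0.4523 -0.1947  0.3051] [-0.511 -0.093  1.899 -0.     1.334  1.06 ]
293.04523860484744 [[-0.001, -0.956, -0.293, 0.535], [-1.0, 0.001, -0.002, -0.194], [0.002, 0.293, -0.956, 0.286], [0.0, 0.0, 0.0, 1.0]]
```

View pics/w2.png

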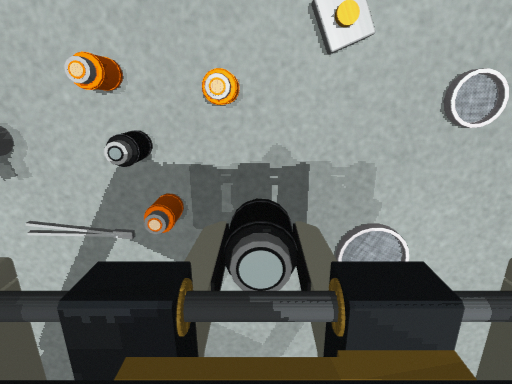

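```bash
python3 m.py w2 b,261,268.5,.156 a,116.5,152.5,.048 cupa,476,97,.012 cupc,373,255,.012 o1,78,69,.048 o3,155,223,.048
```

```text
b [ 0.452  -0.1948]
a [ 0.4917 -0.0769]
cupa [ 0.535 -0.388]
cupc [ 0.3758 -0.3135]
o1 [ 0.5554 -0.057 ]
o3 [ 0.4289 -0.1018]
```

Request:
arm_command([
  [0.08, -0.15, 0, 0, 0, 0],
  [0.2, -0.4, 0, 0, 0, 0],
  [0.32, -0.65, 0, 0, 0, 0],
  [0.42, -0.9, 0, 0, 0, 0],
  [0.5, -1.0, 0, 0, 0, 0],
])

```text
t: 4.58
tool_pos: [0.552, 0.0082, 0.3027]
orientation: [-3.141, -0.004, 0.004]
force: [0.5, -0.8, -0.5]
opening: 0.0396
gripper_force: 25.0
```

Request:
arm_command([
  [0.1, -0.25, 0, 0, 0, 0],
  [0.2, -0.45, 0, 0, 0, 0],
  [0.24, -0.58, 0, 0, 0, 0],
  [0.24, -0.61, 0, 0, 0, 0],
  [0.24, -0.61, 0, 0, 0, 0],
])

```text
t: 5.2
tool_pos: [0.5995, 0.1272, 0.3033]
orientation: [3.141, 0.001, -0.004]
force: [-0.4, -0.4, -1.0]
opening: 0.0396
gripper_force: 25.0
```

```bash
python3 look.py w3
```

```text
5.25 [0.5996 0.1267 0.3037] [ 0.125  0.232  1.561 -0.     1.35   1.696]
293.04523860484744 [[0.0, -0.955, -0.298, 0.682], [-1.0, 0.0, -0.001, 0.128], [0.001, 0.298, -0.954, 0.282], [0.0, 0.0, 0.0, 1.0]]
```

View pics/w3.png

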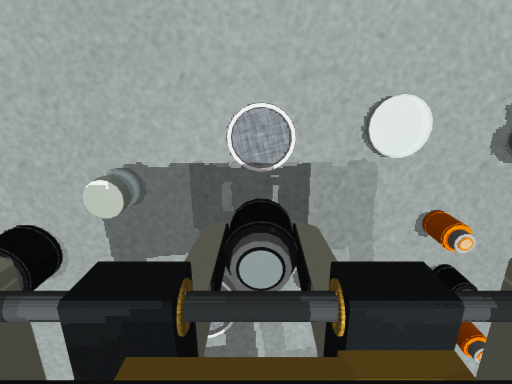

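```bash
python3 m.py w3 cupb,261,136,.012; python3 m.py w3 b,261,269,.156
```

```text
cupb [0.646  0.1272]
b [0.5998 0.1276]
```

Request:
arm_command([
  [0.1, 0, 0, 0, 0, 0],
  [0.226, 0, 0.05, 0, 0, 0],
  [0.226, 0, 0.2, 0, 0, 0],
  [0.226, 0, 0.35, 0, 0, 0],
  [0.226, 0, 0.43, 0, 0, 0],
])

```text
t: 5.88
tool_pos: [0.6444, 0.1259, 0.2165]
orientation: [3.141, -0.002, -0.005]
force: [-0.3, -0.0, -1.0]
opening: 0.0395
gripper_force: 25.0
```

Request:
arm_command([
  [0, 0, 0.03, 0, 0, 0],
  [0, 0, 0.05, 0, 0, 0],
  [0, 0, 0.06, 0, 0, 0],
  [0, 0, 0.068, 0, 0, 0],
  [0, 0, 0.07, 0, 0, 0],
])

```text
t: 6.5
tool_pos: [0.6454, 0.1275, 0.2051]
orientation: [-3.142, -0.0, -0.001]
force: [-0.4, 0.2, -0.3]
opening: 0.0394
gripper_force: 25.0
```

Request:
arm_command([
  [0, 0, 0.004, 0, 0, 0],
  [0, 0, 0.004, 0, 0, 0],
  [0, 0, 0.004, 0, 0, 0],
  [0, 0, 0.004, 0, 0, 0],
  [0, 0, 0.004, 0, 0, 0],
], fingers=-1)

```text
t: 7.12
tool_pos: [0.6453, 0.1274, 0.2039]
orientation: [-3.142, -0.0, 0.0]
force: [-0.3, -0.4, -0.0]
opening: 0.085
gripper_force: 0.0
```

Request:
arm_command([
  [0, 0, -0.12, 0, 0, 0],
  [0, 0, -0.35, 0, 0, 0],
  [0, 0, -0.6, 0, 0, 0],
  [-0.15, -0.2, -0.78, 0, 0, 0],
  [-0.35, -0.45, -0.78, 0, 0, 0],
])

```text
t: 7.75
tool_pos: [0.5771, 0.2166, 0.365]
orientation: [-3.139, 0.004, -0.013]
force: [0.2, 1.3, -0.3]
opening: 0.0929
gripper_force: 0.0
```

Request:
arm_command([
  [-0.15, -0.23, 0, 0, 0, 0],
  [-0.3, -0.46, 0, 0, 0, 0],
  [-0.4, -0.68, 0, 0, 0, 0],
  [-0.4, -0.7, 0, 0, 0, 0],
  [-0.4, -0.7, 0, 0, 0, 0],
])

```text
t: 8.38
tool_pos: [0.4963, 0.3562, 0.3599]
orientation: [3.141, 0.002, 0.0]
force: [-0.5, 0.1, 0.4]
opening: 0.093
gripper_force: 0.0
```

```bash
python3 look.py w4
```

```text
8.425 [0.4967 0.3555 0.3598] [ 5.380e-01  1.830e-01  1.512e+00 -1.000e-03  1.447e+00  2.109e+00]
293.04523860484744 [[0.0, -0.955, -0.296, 0.579], [-1.0, -0.0, -0.001, 0.357], [0.001, 0.296, -0.955, 0.339], [0.0, 0.0, 0.0, 1.0]]
```

View pics/w4.png

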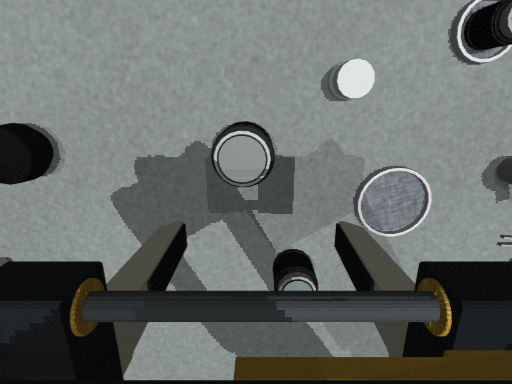

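Lens b stands in its cup (upper right). Lens d's collar is at (243,157), cup d at (394,201), and lens c's collar at about (297,287), partly hidden.

```bash
python3 m.py w4 d,243,157.5,.06 cupd,394,201,.012 c,297,293,.056
```

```text
d [0.5218 0.3735]
cupd [0.4596 0.1981]
c [0.3642 0.3149]
```

Request:
arm_command([
  [0.12, -0.083, 0.15, 0, 0, 0],
  [0.12, -0.083, 0.4, 0, 0, 0],
  [0.12, -0.083, 0.65, 0, 0, 0],
  [0.12, -0.083, 0.8, 0, 0, 0],
  [0.12, -0.083, 0.8, 0, 0, 0],
])

```text
t: 9.05
tool_pos: [0.5196, 0.3704, 0.1964]
orientation: [3.138, -0.003, -0.009]
force: [0.3, -0.7, 0.3]
opening: 0.093
gripper_force: 0.0
```

Request:
arm_command([
  [0, 0, 0, 0, 0, 0],
  [0, 0, 0, 0, 0, 0],
  [0, 0, 0, 0, 0, 0],
  [0, 0, 0, 0, 0, 0],
  [0, 0, 0, 0, 0, 0],
], fingers=1, force=40)

```text
t: 9.68
tool_pos: [0.5207, 0.3732, 0.2015]
orientation: [-3.14, -0.0, -0.003]
force: [-1.5, -0.8, 6.6]
opening: 0.0638
gripper_force: 40.0
```

Request:
arm_command([
  [0, 0, 0, 0, 0, 0],
  [0, 0, -0.02, 0, 0, 0],
  [0, 0, -0.15, 0, 0, 0],
  [0, 0, -0.35, 0, 0, 0],
  [0, 0, -0.4, 0, 0, 0],
])

```text
t: 10.3
tool_pos: [0.521, 0.3734, 0.283]
orientation: [-3.139, -0.001, -0.006]
force: [0.6, 1.0, -2.3]
opening: 0.0634
gripper_force: 40.0
```

Request:
arm_command([
  [-0.05, 0.15, 0, 0, 0, 0],
  [-0.14, 0.4, 0, 0, 0, 0],
  [-0.23, 0.65, 0, 0, 0, 0],
  [-0.3, 0.85, 0, 0, 0, 0],
  [-0.31, 0.875, 0, 0, 0, 0],
])

```text
t: 10.92
tool_pos: [0.4569, 0.1956, 0.2782]
orientation: [3.14, -0.003, -0.004]
force: [-0.5, 1.0, -2.7]
opening: 0.0633
gripper_force: 40.0
```

```bash
python3 look.py w5
```

```text
10.975 [0.4573 0.1963 0.2786] [ 0.302 -0.047  1.907 -0.     1.284  1.875]
293.04523860484744 [[-0.003, -0.954, -0.299, 0.539], [-1.0, 0.003, -0.001, 0.196], [0.002, 0.299, -0.954, 0.257], [0.0, 0.0, 0.0, 1.0]]
```

View pics/w5.png

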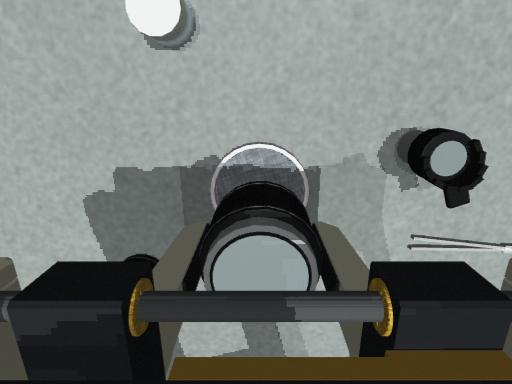

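The lens sits above cup d; the rim's far edge is at (260,142) and its left and right edges are at 211 and 309.

```bash
python3 m.py w5 far,260,142,.012 l,211,186,.012 r,309,186,.012 lens,261,268,.139
```

```text
far [0.5017 0.1962]
l [0.4633 0.2392]
r [0.463  0.1534]
lens [0.4629 0.1959]
```

Request:
arm_command([
  [0, 0, 0.1, 0, 0, 0],
  [0, 0, 0.2, 0, 0, 0],
  [0, 0, 0.28, 0, 0, 0],
  [0, 0, 0.32, 0, 0, 0],
  [0, 0, 0.34, 0, 0, 0],
])

```text
t: 11.6
tool_pos: [0.4582, 0.198, 0.2115]
orientation: [3.141, 0.001, -0.001]
force: [0.4, -0.6, -1.0]
opening: 0.0634
gripper_force: 40.0
```

Request:
arm_command([
  [0, 0, 0.01, 0, 0, 0],
  [0, 0, 0.02, 0, 0, 0],
  [0, 0, 0.03, 0, 0, 0],
  [0, 0, 0.035, 0, 0, 0],
  [0, 0, 0.035, 0, 0, 0],
])

```text
t: 12.22
tool_pos: [0.4584, 0.1978, 0.2055]
orientation: [-3.141, -0.0, -0.0]
force: [-3.4, -1.2, 4.7]
opening: 0.0635
gripper_force: 40.0
```

Request:
arm_command([
  [0, 0, 0, 0, 0, 0],
  [0, 0, 0, 0, 0, 0],
  [0, 0, 0, 0, 0, 0],
  [0, 0, 0, 0, 0, 0],
  [0, 0, 0, 0, 0, 0],
], fingers=-1)

```text
t: 12.85
tool_pos: [0.4582, 0.1978, 0.2049]
orientation: [-3.142, -0.0, -0.0]
force: [-0.3, -0.4, 0.1]
opening: 0.093
gripper_force: 0.0
```

Request:
arm_command([
  [0, 0, -0.12, 0, 0, 0],
  [0, 0, -0.35, 0, 0, 0],
  [0, 0, -0.6, 0, 0, 0],
  [-0.15, -0.16, -0.78, 0, 0, 0],
  [-0.32, -0.34, -0.78, 0, 0, 0],
])

```text
t: 13.48
tool_pos: [0.3948, 0.2666, 0.3652]
orientation: [-3.138, 0.003, -0.01]
force: [-0.4, 0.9, -0.2]
opening: 0.0932
gripper_force: 0.0
```

Request:
arm_command([
  [-0.1, -0.1, 0, 0, 0, 0],
  [-0.18, -0.19, 0, 0, 0, 0],
  [-0.2, -0.21, 0, 0, 0, 0],
  [-0.2, -0.21, 0, 0, 0, 0],
  [-0.2, -0.21, 0, 0, 0, 0],
])

```text
t: 14.1
tool_pos: [0.3548, 0.3072, 0.3609]
orientation: [3.141, -0.001, 0.0]
force: [0.0, 0.3, -0.4]
opening: 0.0929
gripper_force: 0.0
```

```bash
python3 look.py w6
```

```text
14.15 [0.3548 0.3072 0.3609] [ 0.604 -0.206  1.897 -0.     1.451  2.176]
293.04523860484744 [[-0.001, -0.955, -0.296, 0.437], [-1.0, 0.001, -0.0, 0.308], [0.001, 0.296, -0.955, 0.34], [0.0, 0.0, 0.0, 1.0]]
```

View pics/w6.png

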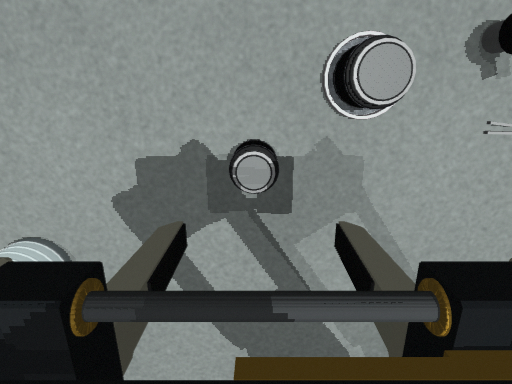

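Lens d stands in cup d. Lens c's collar is at (254,172).

```bash
python3 m.py w6 c,254,172.5,.056
```

```text
c [0.364  0.3142]
```

Request:
arm_command([
  [0.04, -0.03, 0.15, 0, 0, 0],
  [0.04, -0.03, 0.4, 0, 0, 0],
  [0.04, -0.03, 0.65, 0, 0, 0],
  [0.04, -0.03, 0.8, 0, 0, 0],
  [0.04, -0.03, 0.8, 0, 0, 0],
])

```text
t: 14.78
tool_pos: [0.3613, 0.3124, 0.1983]
orientation: [3.138, -0.001, -0.008]
force: [-0.5, -0.0, 1.5]
opening: 0.093
gripper_force: 0.0
```

Request:
arm_command([
  [0, 0, 0, 0, 0, 0],
  [0, 0, 0, 0, 0, 0],
  [0, 0, 0, 0, 0, 0],
  [0, 0, 0, 0, 0, 0],
  [0, 0, 0, 0, 0, 0],
], fingers=1, force=32)

```text
t: 15.4
tool_pos: [0.3623, 0.3139, 0.2014]
orientation: [-3.141, -0.0, -0.001]
force: [-1.7, 0.4, 3.5]
opening: 0.0515
gripper_force: 32.0
```

Request:
arm_command([
  [0, 0, 0, 0, 0, 0],
  [0, 0, -0.02, 0, 0, 0],
  [0, 0, -0.15, 0, 0, 0],
  [0, 0, -0.35, 0, 0, 0],
  [0, 0, -0.5, 0, 0, 0],
])

```text
t: 16.02
tool_pos: [0.3621, 0.3137, 0.3022]
orientation: [-3.142, -0.0, -0.0]
force: [-0.3, -0.1, -2.4]
opening: 0.0512
gripper_force: 32.0
```

Request:
arm_command([
  [0.03, 0.15, 0, 0, 0, 0],
  [0.08, 0.35, 0, 0, 0, 0],
  [0.13, 0.57, 0, 0, 0, 0],
  [0.18, 0.8, 0, 0, 0, 0],
  [0.2, 1.0, 0, 0, 0, 0],
])

```text
t: 16.65
tool_pos: [0.4022, 0.1122, 0.3007]
orientation: [3.141, -0.0, -0.0]
force: [1.2, -0.0, -1.0]
opening: 0.0512
gripper_force: 32.0
```

Request:
arm_command([
  [0.04, 0.23, 0, 0, 0, 0],
  [0.08, 0.46, 0, 0, 0, 0],
  [0.1, 0.69, 0, 0, 0, 0],
  [0.1, 0.9, 0, 0, 0, 0],
  [0.1, 1.0, 0, 0, 0, 0],
])

```text
t: 17.27
tool_pos: [0.4218, -0.0881, 0.3007]
orientation: [3.141, -0.003, -0.001]
force: [0.1, 0.2, -1.2]
opening: 0.0515
gripper_force: 32.0
```

Request:
arm_command([
  [-0.06, 0.23, 0, 0, 0, 0],
  [-0.14, 0.46, 0, 0, 0, 0],
  [-0.22, 0.69, 0, 0, 0, 0],
  [-0.32, 0.9, 0, 0, 0, 0],
  [-0.36, 1.0, 0, 0, 0, 0],
])

```text
t: 17.9
tool_pos: [0.349, -0.288, 0.3007]
orientation: [-3.141, 0.003, 0.001]
force: [1.3, -0.3, -2.0]
opening: 0.0517
gripper_force: 32.0
```

Request:
arm_command([
  [0, 0.1, 0, 0, 0, 0],
  [0, 0.14, 0, 0, 0, 0],
  [0, 0.14, 0, 0, 0, 0],
  [0, 0.14, 0, 0, 0, 0],
  [0, 0.14, 0, 0, 0, 0],
])

```text
t: 18.52
tool_pos: [0.3505, -0.3136, 0.3009]
orientation: [-3.141, -0.002, 0.0]
force: [-0.8, -1.1, -1.3]
opening: 0.0515
gripper_force: 32.0
```

```bash
python3 look.py w7
```

```text
18.575 [ 0.3505 -0.3137  0.3009] [-0.839 -0.151  1.961  0.     1.332  0.731]
293.04523860484744 [[0.0, -0.955, -0.296, 0.433], [-1.0, -0.0, -0.0, -0.313], [0.0, 0.296, -0.955, 0.28], [0.0, 0.0, 0.0, 1.0]]
```

View pics/w7.png

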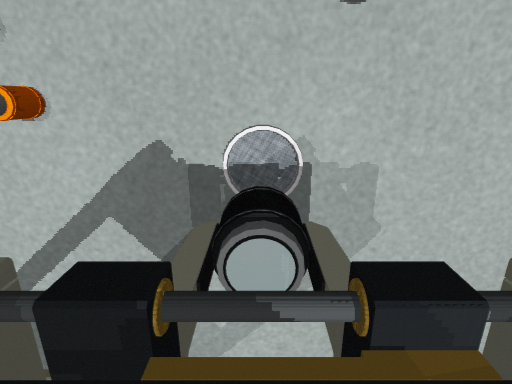

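Cup c's rim has its far edge at (262,125), its left and right edges at 222 and 302, and its centre at about (262,165).

```bash
python3 m.py w7 far,262,125,.012 ctr,262,164,.012 l,222,163,.012 r,302,163,.012 lens,261,268,.158
```

```text
far [ 0.4078 -0.3143]
ctr [ 0.372  -0.3143]
l [ 0.3729 -0.277 ]
r [ 0.3729 -0.3517]
lens [ 0.3545 -0.3131]
```

Request:
arm_command([
  [0.09, 0, 0.02, 0, 0, 0],
  [0.09, 0, 0.12, 0, 0, 0],
  [0.09, 0, 0.26, 0, 0, 0],
  [0.09, 0, 0.38, 0, 0, 0],
  [0.09, 0, 0.44, 0, 0, 0],
])

```text
t: 19.2
tool_pos: [0.368, -0.3135, 0.2116]
orientation: [-3.14, -0.001, 0.002]
force: [0.4, -0.6, -2.3]
opening: 0.0514
gripper_force: 32.0
```

Request:
arm_command([
  [0, 0, 0.01, 0, 0, 0],
  [0, 0, 0.02, 0, 0, 0],
  [0, 0, 0.03, 0, 0, 0],
  [0, 0, 0.035, 0, 0, 0],
  [0, 0, 0.035, 0, 0, 0],
])

```text
t: 19.82
tool_pos: [0.3684, -0.3143, 0.2061]
orientation: [3.141, 0.0, 0.0]
force: [0.3, -0.2, -3.2]
opening: 0.0516
gripper_force: 32.0
```

Request:
arm_command([
  [0, 0, 0.003, 0, 0, 0],
  [0, 0, 0.006, 0, 0, 0],
  [0, 0, 0.009, 0, 0, 0],
  [0, 0, 0.011, 0, 0, 0],
  [0, 0, 0.011, 0, 0, 0],
])

```text
t: 20.45
tool_pos: [0.3685, -0.3144, 0.2053]
orientation: [-3.142, -0.0, 0.0]
force: [-6.3, 5.8, 17.5]
opening: 0.0513
gripper_force: 32.0
```

Request:
arm_command([
  [0, 0, 0, 0, 0, 0],
  [0, 0, 0, 0, 0, 0],
  [0, 0, 0, 0, 0, 0],
  [0, 0, 0, 0, 0, 0],
  [0, 0, 0, 0, 0, 0],
], fingers=-1)

```text
t: 21.08
tool_pos: [0.3683, -0.3142, 0.2036]
orientation: [-3.141, -0.0, 0.0]
force: [1.1, -0.6, 0.6]
opening: 0.0918
gripper_force: 0.0
```

Request:
arm_command([
  [0, 0, -0.12, 0, 0, 0],
  [0, 0, -0.35, 0, 0, 0],
  [0, 0, -0.6, 0, 0, 0],
  [0.1, -0.2, -0.78, 0, 0, 0],
  [0.2, -0.4, -0.78, 0, 0, 0],
])

```text
t: 21.7
tool_pos: [0.4095, -0.2343, 0.3639]
orientation: [3.137, -0.002, 0.009]
force: [0.6, -0.1, -0.1]
opening: 0.0929
gripper_force: 0.0
```

Request:
arm_command([
  [0.12, -0.25, 0, 0, 0, 0],
  [0.24, -0.5, 0, 0, 0, 0],
  [0.34, -0.74, 0, 0, 0, 0],
  [0.36, -0.79, 0, 0, 0, 0],
  [0.36, -0.79, 0, 0, 0, 0],
])

```text
t: 22.32
tool_pos: [0.4803, -0.0759, 0.3596]
orientation: [3.141, 0.003, -0.001]
force: [0.0, -0.2, -0.8]
opening: 0.0928
gripper_force: 0.0
```

```bash
python3 look.py w8
```

```text
22.375 [ 0.4801 -0.0766  0.3596] [-2.640e-01 -1.560e-01  1.855e+00 -1.000e-03  1.443e+00  1.307e+00]
293.04523860484744 [[0.001, -0.955, -0.296, 0.563], [-1.0, -0.001, -0.001, -0.075], [0.001, 0.296, -0.955, 0.339], [0.0, 0.0, 0.0, 1.0]]
```

View pics/w8.png

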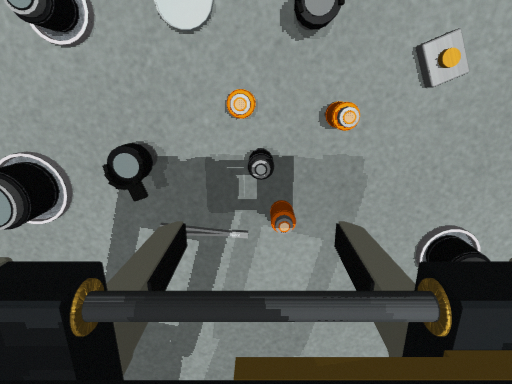

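```bash
python3 m.py w8 a,261,170,.048 o2,348,117,.048
```

```text
a [ 0.4903 -0.0759]
o2 [ 0.5431 -0.16  ]
```

Request:
arm_command([
  [0.047, 0, 0.15, 0, 0, 0],
  [0.047, 0, 0.4, 0, 0, 0],
  [0.047, 0, 0.65, 0, 0, 0],
  [0.047, 0, 0.8, 0, 0, 0],
  [0.047, 0, 0.8, 0, 0, 0],
], fingers=-0.3)

```text
t: 23.0
tool_pos: [0.4877, -0.0773, 0.1971]
orientation: [-3.14, 0.003, 0.009]
force: [-0.3, 0.7, 0.8]
opening: 0.0605
gripper_force: 0.0
```

Request:
arm_command([
  [0, 0, 0, 0, 0, 0],
  [0, 0, 0, 0, 0, 0],
  [0, 0, 0, 0, 0, 0],
  [0, 0, 0, 0, 0, 0],
  [0, 0, 0, 0, 0, 0],
], fingers=1, force=18)

```text
t: 23.62
tool_pos: [0.4902, -0.0762, 0.2006]
orientation: [3.141, 0.001, 0.002]
force: [-0.7, -0.1, 6.2]
opening: 0.0271
gripper_force: 18.0
```

Request:
arm_command([
  [0, 0, 0, 0, 0, 0],
  [0, 0, -0.02, 0, 0, 0],
  [0, 0, -0.15, 0, 0, 0],
  [0, 0, -0.35, 0, 0, 0],
  [0, 0, -0.5, 0, 0, 0],
])

```text
t: 24.25
tool_pos: [0.4897, -0.0762, 0.3012]
orientation: [3.141, 0.0, 0.001]
force: [1.2, 0.1, 0.0]
opening: 0.0273
gripper_force: 18.0
```

Request:
arm_command([
  [0, 0.13, 0, 0, 0, 0],
  [0, 0.35, 0, 0, 0, 0],
  [0, 0.57, 0, 0, 0, 0],
  [0.02, 0.8, 0, 0, 0, 0],
  [0.04, 1.0, 0, 0, 0, 0],
])

```text
t: 24.88
tool_pos: [0.4975, -0.2777, 0.2995]
orientation: [-3.141, 0.0, 0.001]
force: [0.2, 0.3, -0.3]
opening: 0.0276
gripper_force: 18.0
```

Request:
arm_command([
  [0.04, 0.22, 0, 0, 0, 0],
  [0.04, 0.42, 0, 0, 0, 0],
  [0.04, 0.54, 0, 0, 0, 0],
  [0.04, 0.567, 0, 0, 0, 0],
  [0.04, 0.567, 0, 0, 0, 0],
])

```text
t: 25.5
tool_pos: [0.5057, -0.3892, 0.2993]
orientation: [-3.141, 0.0, 0.001]
force: [0.1, 0.4, -1.4]
opening: 0.0274
gripper_force: 18.0
```

```bash
python3 look.py w9
```

```text
25.55 [ 0.5058 -0.3887  0.2994] [-0.736  0.3    1.489  0.     1.354  0.834]
293.04523860484744 [[-0.001, -0.955, -0.297, 0.588], [-1.0, 0.0, 0.001, -0.388], [-0.0, 0.297, -0.955, 0.278], [0.0, 0.0, 0.0, 1.0]]
```

View pics/w9.png

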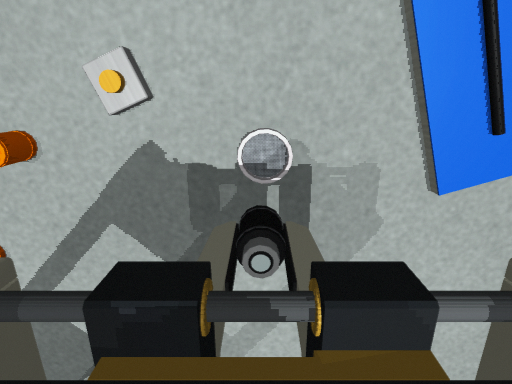

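Cup a is centred at (265,156) and the held lens's collar is at (261,262).

```bash
python3 m.py w9 cupa,265,156,.012 lens,261,262,.149
```

```text
cupa [ 0.5349 -0.3925]
lens [ 0.5082 -0.3886]
```

Request:
arm_command([
  [0.135, 0.018, 0.02, 0, 0, 0],
  [0.135, 0.018, 0.12, 0, 0, 0],
  [0.135, 0.018, 0.26, 0, 0, 0],
  [0.135, 0.018, 0.38, 0, 0, 0],
  [0.135, 0.018, 0.43, 0, 0, 0],
])

```text
t: 26.18
tool_pos: [0.5316, -0.3916, 0.2107]
orientation: [-3.139, -0.002, 0.006]
force: [0.4, 0.3, -0.3]
opening: 0.0276
gripper_force: 18.0
```

Request:
arm_command([
  [0, 0, 0.01, 0, 0, 0],
  [0, 0, 0.02, 0, 0, 0],
  [0, 0, 0.03, 0, 0, 0],
  [0, 0, 0.037, 0, 0, 0],
  [0, 0, 0.037, 0, 0, 0],
])

```text
t: 26.8
tool_pos: [0.5328, -0.3933, 0.2065]
orientation: [3.141, 0.0, 0.0]
force: [0.3, 0.1, -1.3]
opening: 0.027
gripper_force: 18.0
```

Request:
arm_command([
  [0, 0, 0.003, 0, 0, 0],
  [0, 0, 0.006, 0, 0, 0],
  [0, 0, 0.009, 0, 0, 0],
  [0, 0, 0.01, 0, 0, 0],
  [0, 0, 0.01, 0, 0, 0],
])

```text
t: 27.42
tool_pos: [0.5328, -0.3932, 0.2047]
orientation: [3.141, 0.0, 0.0]
force: [-2.2, 2.2, 4.0]
opening: 0.0273
gripper_force: 18.0
```

Touched down. I'll release, raise and check.

Request:
arm_command([
  [0, 0, 0, 0, 0, 0],
  [0, 0, 0, 0, 0, 0],
  [0, 0, 0, 0, 0, 0],
  [0, 0, 0, 0, 0, 0],
  [0, 0, 0, 0, 0, 0],
], fingers=-1)

```text
t: 28.05
tool_pos: [0.5327, -0.3932, 0.2043]
orientation: [-3.142, -0.0, 0.0]
force: [0.7, 0.0, 0.1]
opening: 0.073
gripper_force: 0.0
```

Request:
arm_command([
  [0, 0, -0.12, 0, 0, 0],
  [0, 0, -0.35, 0, 0, 0],
  [0, 0, -0.6, 0, 0, 0],
  [-0.1, 0, -0.8, 0, 0, 0],
  [-0.3, 0, -0.9, 0, 0, 0],
])

```text
t: 28.68
tool_pos: [0.4732, -0.3933, 0.3878]
orientation: [3.138, 0.003, 0.006]
force: [-0.4, -1.5, -0.1]
opening: 0.0929
gripper_force: 0.0
```

Request:
arm_command([
  [-0.2, 0, 0, 0, 0, 0],
  [-0.3, 0, 0, 0, 0, 0],
  [-0.3, 0, 0, 0, 0, 0],
  [-0.3, 0, 0, 0, 0, 0],
  [-0.3, 0, 0, 0, 0, 0],
])

```text
t: 29.3
tool_pos: [0.4135, -0.3931, 0.3842]
orientation: [-3.141, -0.001, -0.0]
force: [-1.0, 0.4, -0.6]
opening: 0.0932
gripper_force: 0.0
```

```bash
python3 look.py w10; python3 - <<'E'
from plant import *
import cv2,numpy as np
t=cv2.cvtColor(read_camera('top')['image'],cv2.COLOR_RGB2BGR)[130:280,100:400]
w=cv2.imread('pics/w10.png')
a=cv2.resize(t,(700,350),interpolation=cv2.INTER_CUBIC);b=np.zeros((250,700,3),np.uint8);b[:,:600]=cv2.resize(w[:214],(600,250))
cv2.imwrite('pics/fin.png',np.vstack([a,b]))
E
```

```text
29.35 [ 0.4135 -0.3931  0.3841] [-0.85   0.061  1.599  0.     1.481  0.72 ]
293.04523860484744 [[0.0, -0.955, -0.296, 0.496], [-1.0, -0.0, -0.0, -0.392], [0.0, 0.296, -0.955, 0.363], [0.0, 0.0, 0.0, 1.0]]
```

View pics/fin.png

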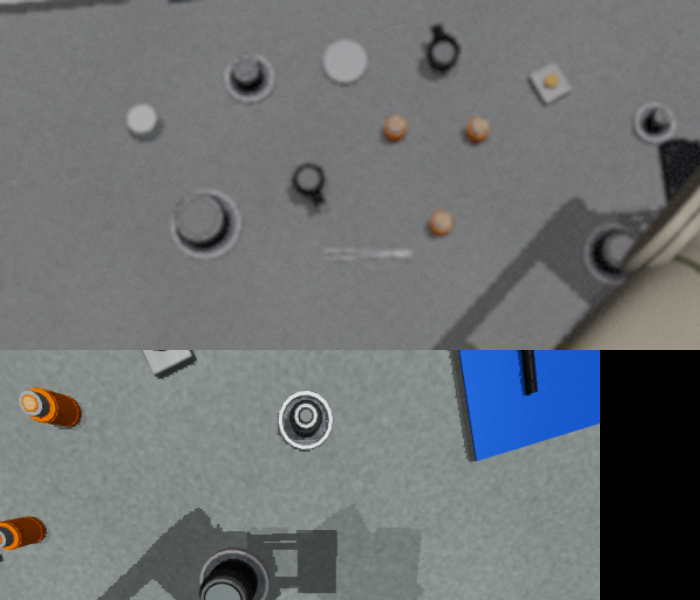

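All four objectives stand upright inside their own cups, and the eyepieces look unmoved.

```bash
python3 -c "
from plant import *
print(close_job())"
```

```text
the job is handed in; nothing more can be done
None
```

The job is handed in: the final images show all four objectives upright in their matching cups and the eyepieces where they were, at about 29 s; the hand-in returned no verdict.

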